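# Hold a scoop of warming beads before the inspection camera

### The arm

A 7-joint arm with a two-finger parallel gripper is mounted at the origin on the work surface. World frame = base frame: x ahead of the robot, y to its left, z up, the work surface at z = 0. Lengths are in m, angles in rad, forces in N, time in s.
With the tool pointing down it reaches from about 0.4 to 0.875 m from the base axis. Payload 4.4 kg.
Tool frame: the origin (TCP) lies at the very end of the fingers, on their centre line; the grasp point (between the pads) lies 19 mm behind it; z points along the fingers, y is the line along which they close (so a half turn about z gives the same grasp; the last joint's range is limited). The gripper opens to 85 mm and grips with 20 to 120 N. Pads are 22 mm wide; open, the fingers measure 114 mm over their backs; the gripper's body (76 mm by 85 mm) begins 54 mm behind the grasp point. The pads swing forward as they close: fully open they stand 13 mm farther back than shut.
Start: joints at [1.115, 0.628, 0.038, 1.517, -0.027, 0.996, -0.02], TCP at [0.247, -0.601, 0.231] pointing down, gripper open.
Joint ranges: [-3.06, 3.06], [-0.37, 2.12], [-1.25, 1.32], [0.18, 2.47], [-1.1, 4.24], [0.23, 1.98], [-2.94, 2.94]. Speed limits (rad/s): [2.57, 2.57, 3.14, 3.14, 3.14, 3.14, 3.14].

### API

Orientations are given as a unit quaternion [x, y, z, w].
In Python, from cell import r, imaging gives the robot as it stands.
- The arm moves only by the tool move_arm, never from a script. Its argument "deltas" is a list of rows, each a list of 3 entries, a list of its own where there are three numbers: the gripper's target within -1 to 1 (shut at 1, half-way at 0, fully open at -1), then the shift along the tool's x, y, z in cm, then the turn, a rotation vector about the tool's x, y, z in rad. A call has 1 to 12 rows; each row is the pose to reach, as a shift and turn from the pose commanded when the call began, along the tool's axes at that moment; what a row does not reach only later rows make up. A row lasts 1/12 s, in which the tool goes at most 41.7 mm and 7.16 degrees, less where a joint would pass 70% of its speed; a pose out of reach is approached as far as the arm can. A call with a gripper value outside its range is refused whole. The fingers move at their own pace and stop on an object; "squeeze" is the grip in N (left out, the last holds). Time passes only in rows, so rows that repeat a pose let the fingers close. It gives the time, the measured TCP pose, the force, the opening and the grip force at its end, in the units of the state.
- r.observe(): the state, without advancing time (a new reading comes with each control period).
- imaging.camera(name): name is "side" or "top" or "wrist"; returns the picture (400x640x3 uint8, red, green, blue); there is no depth.
- imaging.camera_params(name): a dict with "fx", "fy", "cx", "cy" (pixels), "distortion" ([k1, k2, p1, p2, k3] as OpenCV has them; the pictures are not rectified), "R" (3x3) and "t" (3): a world point X has camera coordinates R X + t. Camera axes: x right, y down, z forward; pixel columns grow to the right and rows downward; lengths in m; the calibration is good to about 2 mm. A picture is of the moment at which its call begins: read the wrist's pose just before it. camera_params takes no time and is no camera call; for the wrist camera it gives the pose at the moment of the call.
- r.finish_job(): hands the job in; it is judged then, once.
The state is a dict: "time_s": time; "joint_positions": joint angles; "qd": joint speeds; "joint_torque": joint torques, N m; "tool_pos": TCP position; "orientation": TCP orientation; "ft_force": force on the tool from outside, world axes, zero at the start; "ft_torque": the same for the moment, N m; "grip_width": opening from 0.0 (shut) to 1.0 (fully open); "gripper_force": force on a finger pad.
Only numpy, scipy, OpenCV 4.12 (cv2) and the standard library are available. Lean on these libraries where they do the work, as an engineer would, in place of code of your own. Each camera call takes 0.05 s, during which the arm holds its last target. There are 200 camera calls.

### The job

Take the scoop by its handle, push it along the tray's floor and scoop up at least two of the four aluminium beads, then hold the loaded scoop level and still over the middle of the blue mat, at about the height of the camera's lens, with its open front towards the camera. Do not put it down: finish while holding it there in the air. Don't touch the beads with the fingers, leave the beads that you don't scoop in the tray, spill none on the bench, and leave the other things where they are.

Things in the scene. Friction and masses are not known exactly. Their poses are not given: they have to be found in the camera images.
- bath: open white warming tray, dark floor, fixed to the bench; outside 240 x 110 mm, 45 mm high; inside 220 mm along x, 90 mm along y; inner floor 15 mm above the bench, upright walls 10 mm thick. Origin: centre of its underside, on the bench; z up. x runs lengthwise from the end where the scoop lies to the end where the beads lie
- scoop: white scoop, blue handle, 0.12 kg, flat on the tray floor at its -x end, parallel to the tray within 0.04 rad. Pan 80 mm long (x from -36 to 44), 80 mm wide (y), floor 2 mm thick, 1.2 mm at the open +x lip; 3 mm walls: back 28 mm high, sides 26 then 16 mm, ending 28 mm behind the lip. 5 mm room either side. Origin: on the underside; z up, x towards the mouth
- scoop_grip (a point): where to grip the handle: a flat blue bar 14 mm thick (y) and 28 mm broad (x), rising from the pan back wall, leaning 0.26 rad backwards, to 108 mm above the underside. The point is the middle of the bar, at (-49, 0, 78) mm in the scoop frame; axes as the scoop
- scoop_pan (a point): the middle of the scoop's pan, at (4, 0, 10) mm in the scoop's frame, 10 mm above its underside; axes as the scoop's (z up, x towards the mouth)
- scoop_lip (a point): the middle of the scoop's open front edge, 40 mm ahead of the pan's middle, 1 mm above the underside
- stand: inspection stand, fixed to the bench: a round blue mat (110 mm across, 4 mm thick) and a white camera on a post facing it. Origin: under the mat's centre, on the bench; z up; x points from the mat to the camera, whose housing reaches from 118 to 200 mm along x, 44 mm wide, and to 172 mm above the bench
- lens (a point): the front of the camera's black lens, 118 mm along the stand's x from the mat's centre, 150 mm above the bench; it looks level along -x of the stand, over the mat
- mat_top (a point): centre of the blue mat's upper face; axes as the stand's
- bead0_c (a point): centre of a tumbled aluminium bead (disc with bevelled edges, 26 mm across, 15 mm thick, 18 g, smooth: friction about 0.3), flat on the tray's floor; slides when pushed; a scoop pushed under it gets under it once the tray's end wall stops it (some 5 to 25 N; if beads jam, back off a little and push again)
- bead1_c (a point): centre of a tumbled aluminium bead (disc with bevelled edges, 26 mm across, 15 mm thick, 18 g, smooth: friction about 0.3), flat on the tray's floor; slides when pushed; a scoop pushed under it gets under it once the tray's end wall stops it (some 5 to 25 N; if beads jam, back off a little and push again)
- bead2_c (a point): centre of a tumbled aluminium bead (disc with bevelled edges, 26 mm across, 15 mm thick, 18 g, smooth: friction about 0.3), flat on the tray's floor; slides when pushed; a scoop pushed under it gets under it once the tray's end wall stops it (some 5 to 25 N; if beads jam, back off a little and push again)
- bead3_c (a point): centre of a tumbled aluminium bead (disc with bevelled edges, 26 mm across, 15 mm thick, 18 g, smooth: friction about 0.3), flat on the tray's floor; slides when pushed; a scoop pushed under it gets under it once the tray's end wall stops it (some 5 to 25 N; if beads jam, back off a little and push again)
- amber_bottle: bystander, loose: amber glass bottle, 54 mm across, 110 mm tall. Origin: centre of its underside
- dishes: bystander, loose: stack of three culture dishes, 58 mm across, 38 mm tall. Origin: centre of its underside
- tip_box: bystander, loose: blue box with a clear lid, 115 x 75 x 62 mm. Origin: centre of its underside
- tube_rack: bystander, loose: orange rack with six capped tubes, 100 x 60 x 72 mm. Origin: centre of its underside
- beaker: bystander, loose: small glass beaker, 66 mm across, 80 mm tall. Origin: centre of its underside
- timer: bystander, loose: white bench timer, 60 x 60 x 18 mm. Origin: centre of its underside

How it is judged:
By the outcome, as a careful person would: the job done as asked, in the order asked, and still so for the second after the job is handed in, while the arm keeps its last pose, push and grip.
It also fails if it takes over 53 s, if anything falls off the work surface, if the arm or the gripper's body presses on something with over 40 N, if the wrist force passes 120 N, or if a joint passes its speed limit or range.

## Working session

There is one attempt and no reset: what is moved stays moved. The work goes in short steps, Python scripts to look and compute and a tool call to move; the robot and the scene stay as the last step left them, time stands still between calls to the robot, and variables do not carry over. Pictures are saved under pics/ and viewed, at most 10 in all, crops included, and the job is handed in when it is done.

Besides the shell and the picture viewer there is one more tool, called after ">>>" by a JSON object that holds its "method" and its "body", one argument or row to a line. move_arm: Moves the arm, as the interface text tells. Its arguments: {"type":"object","properties":{"deltas":{"type":"array"},"squeeze":{"type":"number"}},"required":["deltas"]}

```bash
ls; mkdir -p pics; python3 - <<'E'
from cell import r, imaging
import cv2, numpy as np
s=r.observe(); print({k:np.round(v,3).tolist() for k,v in s.items()})
a=imaging.camera("top"); b=imaging.camera("side")
cv2.imwrite("pics/top.png",a[:,:,::-1]); cv2.imwrite("pics/side.png",b[:,:,::-1])
for n in ("top","side"):
    p=imaging.camera_params(n); print(n,{k:np.round(v,3).tolist() for k,v in p.items()})
E
```

```text
pics
{'time_s': 0.0, 'joint_positions': [1.115, 0.629, 0.038, 1.518, -0.027, 0.996, -0.02], 'qd': [0.001, 0.001, 0.001, -0.0, 0.001, 0.0, 0.002], 'joint_torque': [0.0, -56.339, 1.226, -19.344, 0.011, 0.011, -0.0], 'tool_pos': [0.247, -0.601, 0.23], 'orientation': [0.981, 0.194, -0.0, -0.001], 'ft_force': [0.136, -0.806, -0.055], 'ft_torque': [-0.005, 0.025, -0.026], 'gripper_force': 0.0, 'grip_width': 0.999}
top {'fx': 423.696, 'fy': 423.696, 'cx': 321.812, 'cy': 200.912, 'distortion': [-0.063, 0.0, 0.0, 0.0, 0.0], 'R': [[0.025, -0.999, 0.022], [-0.981, -0.029, -0.192], [0.192, -0.017, -0.981]], 't': [-0.016, 0.589, 1.383]}
side {'fx': 438.642, 'fy': 438.642, 'cx': 318.328, 'cy': 200.164, 'distortion': [0.027, 0.0, 0.0, 0.0, 0.0], 'R': [[-1.0, -0.026, 0.011], [-0.027, 0.772, -0.635], [0.008, -0.635, -0.773]], 't': [0.561, 0.056, 1.271]}
```

View pics/top.png

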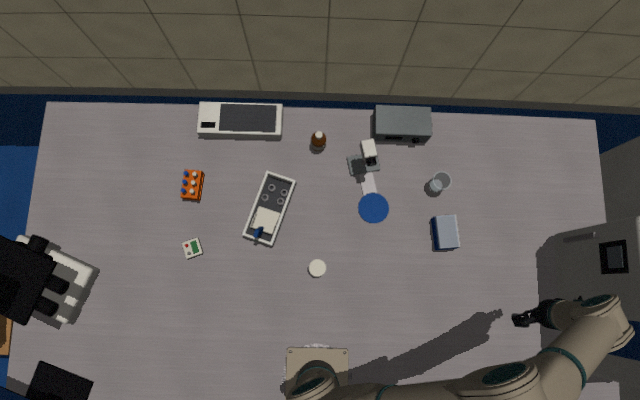

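View pics/side.png

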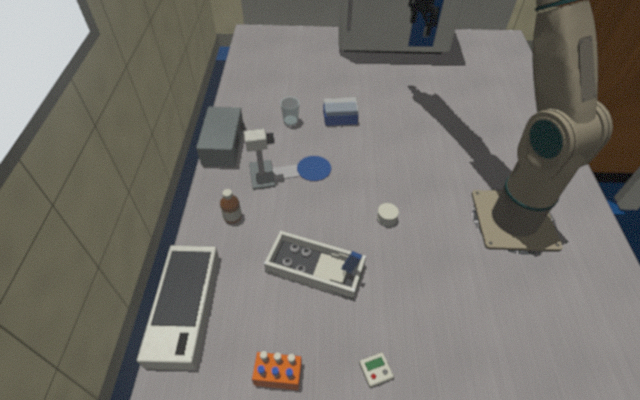

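The top view shows the tray at about (270,209), with the scoop handle at (258,236), beads near (275,190), the mat at (373,208) and the camera head at (370,153). The side view shows the same layout: tray (315,265), handle (352,262), mat (314,168).

```bash
cat > h.py <<'E'
import cv2, numpy as np
from cell import r, imaging
from scipy.spatial.transform import Rotation as Ro
def ray(n,uv,P=None):
    p=P or imaging.camera_params(n); K=np.array([[p["fx"],0,p["cx"]],[0,p["fy"],p["cy"]],[0,0,1]])
    q=cv2.undistortPoints(np.array(uv,float).reshape(-1,1,2),K,np.array(p["distortion"],float)).reshape(-1,2)
    R=np.array(p["R"]);d=np.c_[q,np.ones(len(q))]@R; return -R.T@np.array(p["t"]),d
def onz(n,uv,z,P=None):
    c,d=ray(n,uv,P); return c+d*((z-c[2])/d[:,2])[:,None]
def tri(rays):
    A=0;b=0
    for c,d in rays:
        d=d[0]/np.linalg.norm(d[0]);M=np.eye(3)-np.outer(d,d);A=A+M;b=b+M@c
    return np.linalg.solve(A,b)
def proj(n,X,P=None):
    p=P or imaging.camera_params(n); K=np.array([[p["fx"],0,p["cx"]],[0,p["fy"],p["cy"]],[0,0,1]])
    return cv2.projectPoints(np.array(X,float).reshape(-1,1,3),cv2.Rodrigues(np.array(p["R"]))[0],np.array(p["t"]),K,np.array(p["distortion"],float))[0].reshape(-1,2)
E
python3 - <<'E'
from h import *
T=cv2.imread("pics/top.png");S=cv2.imread("pics/side.png")
for n,I,box in (("top",T,(230,160,310,260)),("side",S,(255,225,375,305))):
    x0,y0,x1,y1=box; h=cv2.cvtColor(I,cv2.COLOR_BGR2HSV); c=h[y0:y1,x0:x1]
    # tray+contents: white (low sat,bright)
    print(n,"bench",h[y0+3,x0+3],h[y1-5,x1-3])
    m=((c[...,2]>190)&(c[...,1]<45)).astype(np.uint8)*255
    cs=max(cv2.findContours(m,cv2.RETR_EXTERNAL,cv2.CHAIN_APPROX_NONE)[0],key=cv2.contourArea)
    rc=cv2.minAreaRect(cs); print(rc); hull=cv2.convexHull(cs)
    ap=cv2.approxPolyDP(hull,4,True).reshape(-1,2)+[x0,y0]; print("quad",ap.tolist(),np.round(onz(n,ap,.045),3).tolist())
    bl=cv2.inRange(h,(100,110,40),(125,255,255)); 
    k,l,st,ce=cv2.connectedComponentsWithStats(bl)
    for i in range(1,k):
        if st[i,4]>25: print("blue",st[i].tolist(),ce[i].round(1).tolist(),np.round(onz(n,[ce[i]],.004),3).tolist(),onz(n,[ce[i]],.093).round(3).tolist())
a=cv2.resize(T[120:270,225:425],None,fx=4,fy=4,interpolation=cv2.INTER_CUBIC)
cv2.imwrite("pics/tz.png",a)
a=cv2.resize(S[120:310,195:375],None,fx=3,fy=3,interpolation=cv2.INTER_CUBIC)
cv2.imwrite("pics/sz.png",a)
E
```

```text
top bench [  0  12 130] [174  10 128]
((40.0, 83.0), (0.0, 0.0), 0.0)
quad [[270, 243]] [[0.443, 0.17, 0.045]]
blue [0, 94, 260, 147, 5647] [39.9, 150.3] [[0.759, 1.038, 0.004]] [[0.732, 0.977, 0.093]]
blue [261, 99, 117, 10, 547] [322.8, 103.5] [[0.968, 0.004, 0.004]] [[0.928, 0.005, 0.093]]
blue [379, 103, 261, 51, 2024] [563.8, 120.6] [[0.939, -0.915, 0.004]] [[0.901, -0.858, 0.093]]
blue [358, 193, 31, 30, 708] [373.1, 207.8] [[0.581, -0.183, 0.004]] [[0.564, -0.17, 0.093]]
blue [431, 218, 14, 32, 132] [434.9, 234.5] [[0.492, -0.401, 0.004]] [[0.481, -0.375, 0.093]]
blue [253, 227, 10, 11, 54] [256.9, 231.9] [[0.484, 0.221, 0.004]] [[0.473, 0.209, 0.093]]
blue [0, 355, 28, 45, 414] [6.0, 381.5] [[-0.05, 1.046, 0.004]] [[-0.028, 0.984, 0.093]]
side bench [ 17  12 147] [ 15   7 140]
((68.60453033447266, 43.08564376831055), (69.26021575927734, 24.492019653320312), 17.52556800842285)
quad [[287, 269], [322, 255], [341, 262], [355, 283], [353, 290]] [[0.635, 0.212, 0.045], [0.547, 0.167, 0.045], [0.499, 0.187, 0.045], [0.464, 0.246, 0.045], [0.47, 0.265, 0.045]]
blue [434, 0, 9, 14, 62] [438.1, 4.0] [[0.033, -1.254, 0.004]] [[0.079, -1.075, 0.093]]
blue [410, 11, 27, 35, 456] [420.9, 32.5] [[0.144, -1.001, 0.004]] [[0.18, -0.844, 0.093]]
blue [217, 47, 11, 14, 112] [222.2, 53.2] [[0.972, -0.807, 0.004]] [[0.935, -0.667, 0.093]]
blue [298, 157, 33, 23, 602] [313.6, 168.0] [[0.58, -0.181, 0.004]] [[0.578, -0.096, 0.093]]
blue [600, 182, 40, 80, 1011] [624.4, 216.5] [[-0.319, -0.02, 0.004]] [[-0.242, 0.051, 0.093]]
blue [352, 252, 9, 7, 35] [355.7, 255.1] [[0.457, 0.138, 0.004]] [[0.465, 0.195, 0.093]]
blue [273, 368, 5, 7, 26] [274.9, 370.7] [[0.647, 0.449, 0.004]] [[0.638, 0.478, 0.093]]
blue [287, 369, 5, 7, 27] [289.0, 372.2] [[0.615, 0.451, 0.004]] [[0.609, 0.48, 0.093]]
```

View pics/tz.png

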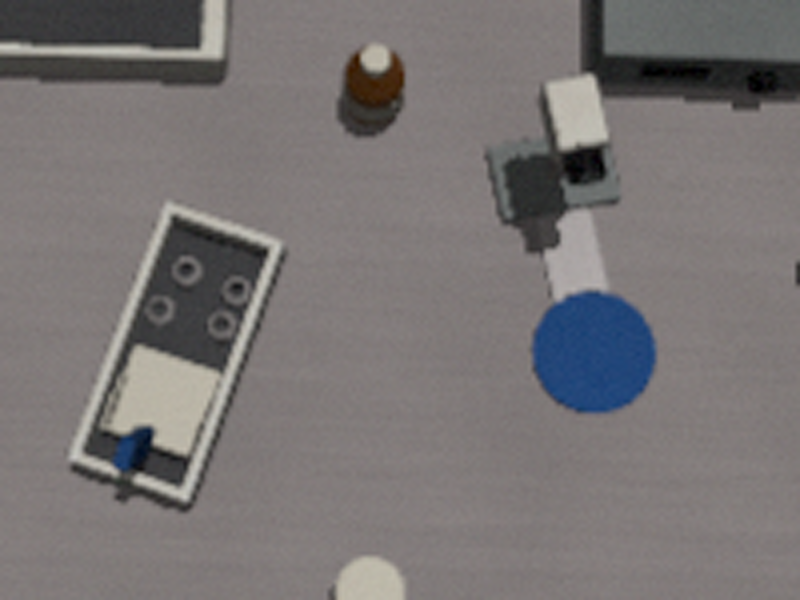

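View pics/sz.png

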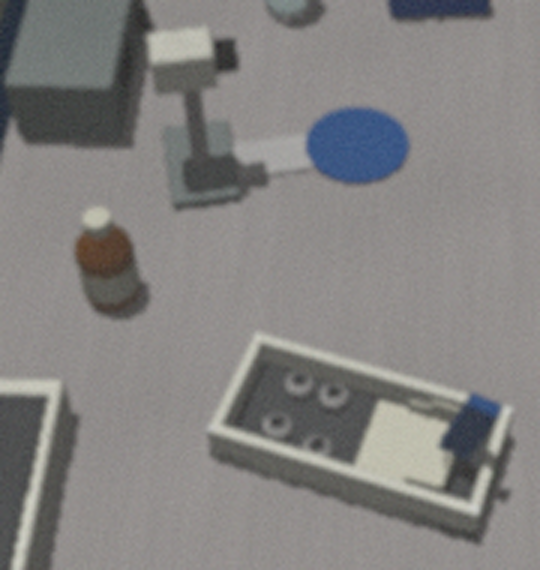

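The zoomed top view shows the tray rim corners at zoom px (168,203), (285,242), (190,503) and (72,460), the beads at about (187,270), (237,290), (222,323) and (160,309), and the handle at (133,447). The side zoom shows the rim corners at (258,335), (212,428), (477,512) and (510,408).

```bash
python3 - <<'E'
from h import *
t=lambda L:np.array(L)/4+[224.6,119.6]
s=lambda L:np.array(L)/3+[194.7,119.7]
A=onz("top",t([[168,203],[285,242],[189,503],[72,460]]),.045)
B=onz("side",s([[258,335],[212,428],[477,512],[510,408]]),.045)
for C,o in((A,[0,1,2,3]),(B,[1,0,3,2])):
    C=C[o]; print(C.round(3).tolist(),"c",C.mean(0).round(4)); f=(C[0]+C[1]-C[2]-C[3])/2; l=(C[0]+C[3]-C[1]-C[2])/2
    print(np.linalg.norm(f),np.linalg.norm(l),"yaw",np.arctan2(f[1],f[0]),np.arctan2(l[1],l[0])-np.pi/2)
print("beads",onz("top",t([[187,270],[237,290],[222,323],[160,309]]),.03).round(3).tolist())
H=onz("top",t([[541,84],[592,73],[608,138],[557,150]]),.172);print("housing",H.round(3).tolist(),H.mean(0))
m=np.array([.5805,-.182,0]);d=H.mean(0)-m;print("stand yaw",np.arctan2(d[1],d[0]),np.hypot(*d[:2]))
H=onz("side",s([[147,36],[207,28],[215,60],[155,70]]),.172);print("housing side",H.round(3).tolist(),H.mean(0)); d=H.mean(0)-m;print(np.arctan2(d[1],d[0]))
# scoop lip, pan front corners in top
print("lip",onz("top",t([[138,346],[219,372]]),.017).round(3).tolist())
print("handle top",onz("top",t([[133,447],[118,465],[147,430]]),.12).round(3).tolist(), tri([ray("top",t([[118,468]])),ray("side",s([[484,402]]))]).round(3), np.round(r.observe()["orientation"],3))
E
```

```text
[[0.694, 0.194, 0.045], [0.663, 0.091, 0.045], [0.435, 0.163, 0.045], [0.469, 0.264, 0.045]] c [0.5652 0.1779 0.045 ]
0.2375861541091918 0.10659156382759967 yaw -0.30339269884171405 -0.3104773574829287
[[0.691, 0.194, 0.045], [0.66, 0.096, 0.045], [0.437, 0.166, 0.045], [0.468, 0.266, 0.045]] c [0.5642 0.1804 0.045 ]
0.23389903699980835 0.10360900563801545 yaw -0.30638936002798367 -0.30473647362545564
beads [[0.639, 0.176, 0.03], [0.622, 0.132, 0.03], [0.593, 0.144, 0.03], [0.603, 0.198, 0.03]]
housing [[0.769, -0.116, 0.172], [0.78, -0.157, 0.172], [0.725, -0.17, 0.172], [0.714, -0.129, 0.172]] [ 0.74688327 -0.14323556  0.172     ]
stand yaw 0.22889946412305384 0.17083931921475354
housing side [[0.778, -0.154, 0.172], [0.723, -0.168, 0.172], [0.711, -0.124, 0.172], [0.764, -0.109, 0.172]] [ 0.74391244 -0.13871821  0.172     ]
0.25891700538342277
lip [[0.573, 0.217, 0.017], [0.552, 0.145, 0.017]]
handle top [[0.472, 0.203, 0.12], [0.457, 0.214, 0.12], [0.486, 0.192, 0.12]] [0.461 0.212 0.123] [ 0.981  0.194 -0.    -0.001]
```

>>> {"method": "move_arm", "body": {
  "deltas": [
    [-1, [36, -28.6, -1], [0, 0, 0.695]],
    [-1, [36, -28.6, -1], [0, 0, 0.695]],
    [-1, [36, -28.6, -1], [0, 0, 0.695]],
    [-1, [36, -28.6, -1], [0, 0, 0.695]],
    [-1, [36, -28.6, -1], [0, 0, 0.695]],
    [-1, [36, -28.6, -1], [0, 0, 0.695]],
    [-1, [36, -28.6, -1], [0, 0, 0.695]],
    [-1, [36, -28.6, -1], [0, 0, 0.695]],
    [-1, [36, -28.6, -1], [0, 0, 0.695]],
    [-1, [36, -28.6, -1], [0, 0, 0.695]],
    [-1, [36, -28.6, -1], [0, 0, 0.695]],
    [-1, [36, -28.6, -1], [0, 0, 0.695]]
  ],
  "squeeze": 80
}}

```text
time_s: 1.1
tool_pos: [0.476, -0.1902, 0.241]
orientation: [0.989, -0.145, 0.001, -0.003]
ft_force: [0.8, 0.7, 0.2]
grip_width: 1.0
gripper_force: 0.0
```

```bash
cat >> h.py <<'E'
def go(p,yaw,pitch=0):
    s=r.observe(); Rc=Ro.from_quat(s["orientation"]); x=[np.cos(yaw),np.sin(yaw),0]
    Rt=Ro.from_euler("z",yaw)*Ro.from_euler("y",pitch)*Ro.from_euler("x",np.pi)
    d=Rc.inv().apply(np.array(p)-s["tool_pos"])*100
    print("t",s["time_s"],"pos",np.round(s["tool_pos"],4),"F",np.round(s["ft_force"],1),"w",round(s["grip_width"],3),"gf",s["gripper_force"])
    print("delta cm",d.round(2),"rot",(Rc.inv()*Rt).as_rotvec().round(3))
E
python3 -c "
from h import *
go([.474,.209,.17],-.305)"
```

```text
t 1.1 pos [ 0.476  -0.1902  0.241 ] F [0.8 0.7 0.2] w 1.0 gf 0.0
delta cm [-11.69 -38.14   7.32] rot [-0.006 -0.001  0.013]
```

>>> {"method": "move_arm", "body": {
  "deltas": [
    [-1, [-11.7, -38.1, 5.3], [-0.006, 0, 0.013]],
    [-1, [-11.7, -38.1, 5.3], [-0.006, 0, 0.013]],
    [-1, [-11.7, -38.1, 5.3], [-0.006, 0, 0.013]],
    [-1, [-11.7, -38.1, 5.3], [-0.006, 0, 0.013]],
    [-1, [-11.7, -38.1, 5.3], [-0.006, 0, 0.013]],
    [-1, [-11.7, -38.1, 5.3], [-0.006, 0, 0.013]],
    [-1, [-11.7, -38.1, 5.3], [-0.006, 0, 0.013]],
    [-1, [-11.7, -38.1, 5.3], [-0.006, 0, 0.013]],
    [-1, [-11.7, -38.1, 5.3], [-0.006, 0, 0.013]],
    [-1, [-11.7, -38.1, 5.3], [-0.006, 0, 0.013]],
    [-1, [-11.7, -38.1, 5.3], [-0.006, 0, 0.013]],
    [-1, [-11.7, -38.1, 5.3], [-0.006, 0, 0.013]]
  ]
}}

```text
time_s: 2.1
tool_pos: [0.4735, 0.2002, 0.1876]
orientation: [0.988, -0.156, -0.001, 0.003]
ft_force: [-0.2, -1.2, -0.2]
grip_width: 1.002
gripper_force: 0.0
```

```bash
python3 -c "
from h import *
go([.474,.209,.074],-.305)
P=imaging.camera_params('wrist');a=imaging.camera('wrist');cv2.imwrite('pics/w1.png',a[:,:,::-1])
import json;json.dump({k:np.array(v).tolist() for k,v in P.items()},open('w1.json','w'))
print(proj('wrist',[[.466,.211,.123],[.474,.209,.093]],P))"
```

```text
t 2.1 pos [0.4735 0.2002 0.1876] F [-0.2 -1.2 -0.2] w 1.002 gf 0.0
delta cm [-0.22 -0.93 11.36] rot [ 0.007  0.001 -0.009]
[[309.57385171 227.03001963]
 [309.57237717 203.74598987]]
```

View pics/w1.png

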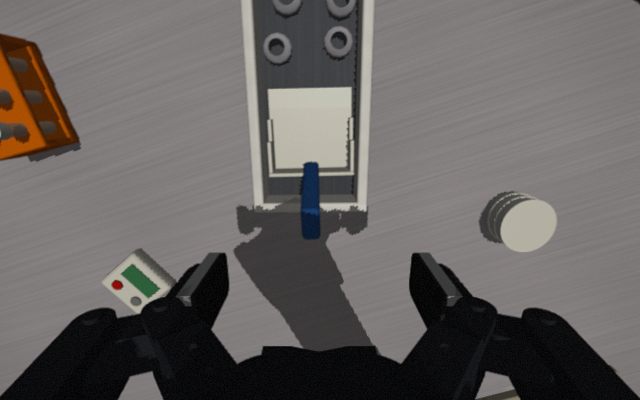

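The wrist view shows the handle bar running from (310,163) to (310,240), with the pan between (268,88) and (352,175). The predicted handle top (310,227) agrees with that.

>>> {"method": "move_arm", "body": {
  "deltas": [
    [-1, [0, 0, 2], [0, 0, 0]],
    [-1, [0, 0, 4], [0, 0, 0]],
    [-1, [0, 0, 5], [0, 0, 0]],
    [-1, [0, 0, 5], [0, 0, 0]],
    [-1, [0, 0, 5], [0, 0, 0]]
  ]
}}

```text
time_s: 2.57
tool_pos: [0.4743, 0.1969, 0.1383]
orientation: [0.987, -0.159, -0.001, 0.003]
ft_force: [0.9, 0.5, -0.4]
grip_width: 0.998
gripper_force: 0.0
```

```bash
python3 -c "
from h import *
go([.474,.209,.074],-.305)
P=imaging.camera_params('wrist');a=imaging.camera('wrist')
h=cv2.cvtColor(a,cv2.COLOR_RGB2HSV);m=cv2.inRange(h,(100,120,40),(125,255,255));k,l,st,ce=cv2.connectedComponentsWithStats(m)
for i in range(1,k):
  if st[i,4]>100: print(st[i],ce[i], onz('wrist',[[st[i,0]+st[i,2]/2,st[i,1]+st[i,3]]],.123,P), onz('wrist',[[st[i,0]+st[i,2]/2,st[i,1]+st[i,3]]],.12,P))"
```

```text
t 2.5667 pos [0.4743 0.1969 0.1383] F [ 0.9  0.5 -0.4] w 0.998 gf 0.0
delta cm [-0.4  -1.18  6.42] rot [ 0.007  0.    -0.015]
[ 291  175   24  100 2107] [303.41718083 227.20075937] [[0.45803853 0.21369685 0.123     ]] [[0.45642713 0.21438879 0.12      ]]
```

>>> {"method": "move_arm", "body": {
  "deltas": [
    [-1, [-0.4, -1.2, 0], [0.007, 0, -0.015]],
    [-1, [-0.4, -1.2, 2], [0.007, 0, -0.015]],
    [-1, [-0.4, -1.2, 4], [0.007, 0, -0.015]],
    [-1, [-0.4, -1.2, 5.4], [0.007, 0, -0.015]],
    [-1, [-0.4, -1.2, 6.4], [0.007, 0, -0.015]],
    [-1, [-0.4, -1.2, 6.4], [0.007, 0, -0.015]],
    [-1, [-0.4, -1.2, 6.4], [0.007, 0, -0.015]]
  ]
}}

```text
time_s: 3.2
tool_pos: [0.4743, 0.2112, 0.0746]
orientation: [0.989, -0.151, 0.0, -0.001]
ft_force: [0.1, -0.3, 0.5]
grip_width: 0.996
gripper_force: 0.0
```

```bash
python3 -c "
from h import *
go([.474,.209,.074],-.305)"
```

```text
t 3.2 pos [0.4743 0.2112 0.0746] F [ 0.1 -0.3  0.5] w 0.996 gf 0.0
delta cm [0.04 0.22 0.06] rot [-0.001 -0.     0.002]
```

>>> {"method": "move_arm", "body": {
  "deltas": [
    [-1, [0, 0.2, 0], [0, 0, 0]],
    [-1, [0, 0.2, 0], [0, 0, 0]],
    [1, [0, 0.2, 0], [0, 0, 0]],
    [1, [0, 0.2, 0], [0, 0, 0]],
    [1, [0, 0.2, 0], [0, 0, 0]],
    [1, [0, 0.2, 0], [0, 0, 0]],
    [1, [0, 0.2, 0], [0, 0, 0]],
    [1, [0, 0.2, 0], [0, 0, 0]],
    [1, [0, 0.2, 0], [0, 0, 0]],
    [1, [0, 0.2, 0], [0, 0, 0]],
    [1, [0, 0.2, 0], [0, 0, 0]],
    [1, [0, 0.2, 0], [0, 0, 0]]
  ],
  "squeeze": 100
}}

```text
time_s: 4.2
tool_pos: [0.4734, 0.2087, 0.0743]
orientation: [0.989, -0.151, 0.0, -0.001]
ft_force: [-1.0, 0.0, 2.8]
grip_width: 0.153
gripper_force: 97.2
```

```bash
python3 -c "
from h import *
go([.474,.209,.074],-.305); print(r.observe()['ft_torque'])"
```

```text
t 4.2 pos [0.4734 0.2087 0.0743] F [-1.   0.   2.8] w 0.153 gf 97.2476077079773
delta cm [ 0.05 -0.04  0.03] rot [-0.001  0.     0.002]
[-0.01498462  0.12736184  0.01784104]
```

>>> {"method": "move_arm", "body": {
  "deltas": [
    [1, [0.4, 0, 0.05], [0, 0, 0]],
    [1, [1, 0, 0.05], [0, 0, 0]],
    [1, [1.6, 0, 0.05], [0, 0, 0]],
    [1, [2.2, 0, 0.05], [0, 0, 0]],
    [1, [2.8, 0, 0.05], [0, 0, 0]],
    [1, [3.4, 0, 0.05], [0, 0, 0]],
    [1, [4.0, 0, 0.05], [0, 0, 0]],
    [1, [4.6, 0, 0.05], [0, 0, 0]],
    [1, [5.1, 0, 0.05], [0, 0, 0]],
    [1, [5.5, 0, 0.05], [0, 0, 0]],
    [1, [5.8, 0, 0.05], [0, 0, 0]],
    [1, [6.0, 0, 0.05], [0, 0, 0]]
  ]
}}

```text
time_s: 5.2
tool_pos: [0.5289, 0.1921, 0.0744]
orientation: [0.989, -0.15, -0.002, -0.001]
ft_force: [-7.7, 2.3, 12.3]
grip_width: 0.151
gripper_force: 98.5
```

```bash
python3 -c "
from h import *
x=np.array([.9538,-.3003])
go([*(np.array([.4734,.2087])+x*.109),.074],-.305); print(r.observe()['ft_torque'])
P=imaging.camera_params('wrist');a=imaging.camera('wrist');cv2.imwrite('pics/w2.png',a[:,:,::-1])"
```

```text
t 5.2 pos [0.5289 0.1921 0.0744] F [-7.7  2.3 12.3] w 0.151 gf 98.5377824306488
delta cm [5.1  0.1  0.02] rot [-0.001  0.003  0.003]
[ 0.35411799  1.1483045  -0.02789071]
```

View pics/w2.png

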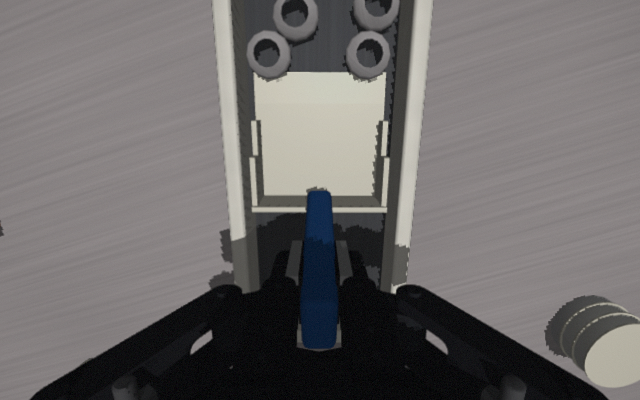

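The wrist view shows the lip (row 72) just reaching the two near beads at (269,55) and (368,55), with the far pair at (296,18) and (376,8).

>>> {"method": "move_arm", "body": {
  "deltas": [
    [1, [0.3, 0, -0.02], [0, 0, 0]],
    [1, [0.6, 0, -0.02], [0, 0, 0]],
    [1, [0.9, 0, -0.02], [0, 0, 0]],
    [1, [1.2, 0, -0.02], [0, 0, 0]],
    [1, [1.5, 0, -0.02], [0, 0, 0]],
    [1, [1.8, 0, -0.02], [0, 0, 0]],
    [1, [2.1, 0, -0.02], [0, 0, 0]],
    [1, [2.4, 0, -0.02], [0, 0, 0]],
    [1, [2.7, 0, -0.02], [0, 0, 0]],
    [1, [3.0, 0, -0.02], [0, 0, 0]]
  ]
}}

```text
time_s: 6.08
tool_pos: [0.5576, 0.183, 0.0744]
orientation: [0.989, -0.15, -0.002, -0.001]
ft_force: [-4.9, 2.2, 8.9]
grip_width: 0.149
gripper_force: 98.1
```

```bash
python3 -c "
from h import *
x=np.array([.9538,-.3003])
go([*(np.array([.4734,.2087])+x*.109),.074],-.305); print(r.observe()['ft_torque'])
P=imaging.camera_params('wrist');a=imaging.camera('wrist');cv2.imwrite('pics/w3.png',a[:,:,::-1])"
```

```text
t 6.0833 pos [0.5576 0.183  0.0744] F [-4.9  2.2  8.9] w 0.149 gf 98.11140060424805
delta cm [2.09 0.09 0.03] rot [-0.001  0.003  0.003]
[0.28851645 0.85130322 0.03574213]
```

View pics/w3.png

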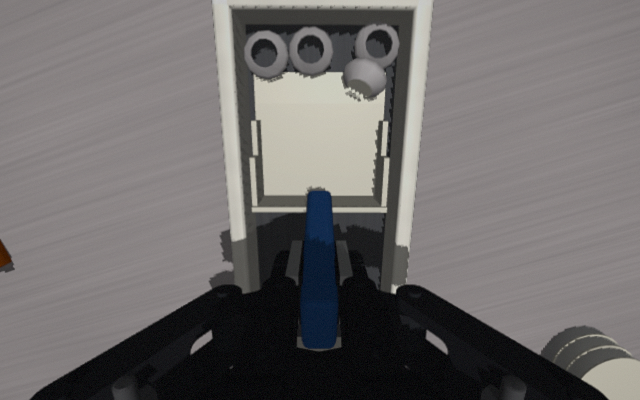

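The wrist view shows three beads against the end wall at (266,53), (311,50) and (377,45). The fourth, at (364,78), is tipping up onto the lip.

>>> {"method": "move_arm", "body": {
  "deltas": [
    [1, [0.2, 0, 0], [0, 0, 0]],
    [1, [0.4, 0, 0], [0, 0, 0]],
    [1, [0.6, 0, 0], [0, 0, 0]],
    [1, [0.8, 0, 0], [0, 0, 0]],
    [1, [1.0, 0, 0], [0, 0, 0]],
    [1, [1.2, 0, 0], [0, 0, 0]],
    [1, [1.4, 0, 0], [0, 0, 0]],
    [1, [1.5, 0, 0], [0, 0, 0]]
  ]
}}

```text
time_s: 6.8
tool_pos: [0.5719, 0.1787, 0.0744]
orientation: [0.989, -0.15, -0.002, -0.001]
ft_force: [-6.2, 1.7, 9.3]
grip_width: 0.153
gripper_force: 98.3
```

```bash
python3 -c "
from h import *
x=np.array([.9538,-.3003])
go([*(np.array([.4734,.2087])+x*.109),.074],-.305); print(r.observe()['ft_torque'])
P=imaging.camera_params('wrist');a=imaging.camera('wrist');cv2.imwrite('pics/w4.png',a[:240,160:480,::-1])"
```

```text
t 6.8 pos [0.5719 0.1787 0.0744] F [-6.2  1.7  9.3] w 0.153 gf 98.26544523239136
delta cm [0.61 0.09 0.04] rot [-0.001  0.003  0.003]
[ 0.35969756  0.98675051 -0.02517694]
```

View pics/w4.png

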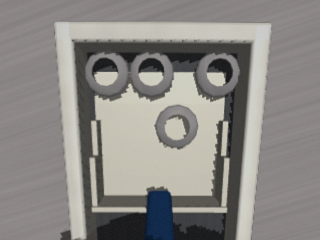

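One bead (176,127 in the crop) is fully inside the pan. The other three, at row 73, are riding on the lip against the wall, so I'll push the last few millimetres.

>>> {"method": "move_arm", "body": {
  "deltas": [
    [1, [0.2, 0, 0], [0, 0, 0]],
    [1, [0.4, 0, 0], [0, 0, 0]],
    [1, [0.6, 0, 0], [0, 0, 0]],
    [1, [0.7, 0, 0], [0, 0, 0]],
    [1, [0.7, 0, 0], [0, 0, 0]]
  ]
}}

```text
time_s: 7.27
tool_pos: [0.5788, 0.1765, 0.0744]
orientation: [0.989, -0.151, -0.001, -0.001]
ft_force: [-5.2, 1.7, 8.0]
grip_width: 0.155
gripper_force: 98.2
```

```bash
python3 -c "
from h import *
x=np.array([.9538,-.3003])
go([*(np.array([.4734,.2087])+x*.109),.074],-.305); print(r.observe()['ft_torque'])
P=imaging.camera_params('wrist');a=imaging.camera('wrist');cv2.imwrite('pics/w5.png',a[:240,160:480,::-1])"
```

```text
t 7.2667 pos [0.5788 0.1765 0.0744] F [-5.2  1.7  8. ] w 0.155 gf 98.18991422653198
delta cm [-0.12  0.1   0.04] rot [-0.001  0.003  0.003]
[0.23610398 0.80586357 0.03824724]
```

View pics/w5.png

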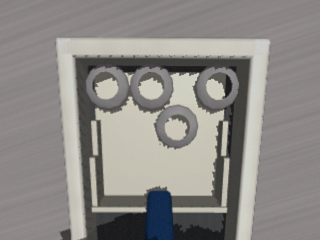

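All four beads are over the pan (rows 88 and 127, with the lip at row 72). I'll push gently until the lip meets the wall.

>>> {"method": "move_arm", "body": {
  "deltas": [
    [1, [0.15, 0, 0], [0, 0, 0]],
    [1, [0.3, 0, 0], [0, 0, 0]],
    [1, [0.4, 0, 0], [0, 0, 0]]
  ]
}}

```text
time_s: 7.57
tool_pos: [0.5822, 0.1755, 0.0744]
orientation: [0.989, -0.15, -0.002, -0.001]
ft_force: [-5.9, 2.6, 10.0]
grip_width: 0.152
gripper_force: 98.4
```

>>> {"method": "move_arm", "body": {
  "deltas": [
    [1, [0.15, 0, 0], [0, 0, 0]],
    [1, [0.3, 0, 0], [0, 0, 0]]
  ]
}}

```text
time_s: 7.73
tool_pos: [0.5825, 0.1754, 0.0746]
orientation: [0.989, -0.15, -0.004, -0.001]
ft_force: [-15.4, 3.4, 18.7]
grip_width: 0.153
gripper_force: 99.6
```

```bash
python3 -c "
from h import *
s=r.observe();print(s['tool_pos'],s['ft_force'],s['ft_torque'])
P=imaging.camera_params('wrist');a=imaging.camera('wrist');g=cv2.cvtColor(a,cv2.COLOR_RGB2GRAY)
print(g[40:112,280:284].mean(1).round().astype(int).tolist());print(g[40:112,350:354].mean(1).round().astype(int).tolist())"
```

```text
[0.58248683 0.17538274 0.07461633] [-15.38207345   3.4282455   18.74217583] [ 0.66988689  2.5328741  -0.07544872]
[141, 142, 141, 137, 136, 145, 168, 186, 198, 200, 201, 200, 200, 199, 198, 198, 198, 198, 197, 196, 196, 196, 180, 124, 112, 101, 68, 62, 62, 62, 62, 72, 91, 92, 90, 88, 97, 110, 119, 127, 133, 136, 138, 138, 137, 136, 136, 136, 134, 137, 136, 136, 136, 134, 132, 130, 129, 129, 128, 127, 125, 124, 122, 121, 120, 118, 112, 106, 98, 91, 88, 95]
[135, 136, 136, 136, 134, 125, 164, 185, 194, 202, 201, 202, 203, 202, 201, 202, 200, 200, 200, 199, 200, 200, 190, 173, 152, 125, 80, 63, 63, 63, 63, 67, 84, 92, 93, 92, 92, 92, 91, 90, 102, 162, 207, 208, 207, 207, 207, 208, 206, 208, 208, 201, 160, 162, 183, 184, 192, 206, 207, 206, 207, 207, 207, 205, 204, 204, 202, 203, 202, 202, 197, 183]
```

>>> {"method": "move_arm", "body": {
  "deltas": [
    [1, [-0.2, 0, 0], [0, 0, 0]],
    [1, [-0.4, 0, 0], [0, 0, 0]],
    [1, [-0.5, 0, -0.1], [0, 0.03, 0]],
    [1, [-0.7, 0, -0.2], [0, 0.06, 0]],
    [1, [-0.9, 0, -0.3], [0, 0.1, 0]],
    [1, [-1.2, 0, -0.4], [0, 0.14, 0]],
    [1, [-1.4, 0, -0.5], [0, 0.18, 0]],
    [1, [-1.6, 0, -0.6], [0, 0.22, 0]],
    [1, [-1.9, 0, -0.7], [0, 0.26, 0]],
    [1, [-2.1, 0, -0.8], [0, 0.3, 0]],
    [1, [-2.3, 0, -0.9], [0, 0.34, 0]],
    [1, [-2.5, 0, -1.0], [0, 0.37, 0]]
  ],
  "squeeze": 120
}}

```text
time_s: 8.78
tool_pos: [0.5573, 0.1798, 0.0758]
orientation: [0.979, -0.151, 0.138, 0.025]
ft_force: [0.1, 0.2, -2.1]
grip_width: 0.148
gripper_force: 117.0
```

```bash
python3 -c "
from h import *
s=r.observe();print(s['tool_pos'],s['ft_force'],s['ft_torque'],s['grip_width']); print((Ro.from_quat(s['orientation'])).as_matrix().round(3))
P=imaging.camera_params('wrist');a=imaging.camera('wrist');cv2.imwrite('pics/w6.png',a[:,:,::-1])
g=cv2.cvtColor(a,cv2.COLOR_RGB2GRAY); c=cv2.HoughCircles(cv2.medianBlur(g[:220,220:420],3),cv2.HOUGH_GRADIENT,1,25,param1=120,param2=18,minRadius=15,maxRadius=32); print(c)"
```

```text
[0.55734948 0.17983896 0.07580908] [ 0.09794984  0.23135379 -2.06421076] [0.21305198 0.49474925 0.03343763] 0.14821128504642875
[[ 0.916 -0.302  0.262]
 [-0.288 -0.953 -0.091]
 [ 0.278  0.008 -0.961]]
[[[ 46.5  91.5  21.3]
  [152.5  92.5  22.1]
  [117.5 127.5  20.2]
  [ 87.5  94.5  24.1]]]
```

>>> {"method": "move_arm", "body": {
  "deltas": [
    [1, [-0.2, 0, -0.2], [0, 0.03, 0]],
    [1, [-0.4, 0, -0.4], [0, 0.06, 0]],
    [1, [-0.6, 0, -0.6], [0, 0.1, 0]],
    [1, [-0.8, 0, -0.8], [0, 0.13, 0]],
    [1, [-0.9, 0, -1.0], [0, 0.16, 0]],
    [1, [-1.0, 0, -1.0], [0, 0.19, 0]],
    [1, [-1.0, 0, -1.0], [0, 0.19, 0]],
    [1, [-1.0, 0, -1.0], [0, 0.19, 0]],
    [1, [-1.0, 0, -1.0], [0, 0.19, 0]],
    [1, [-1.0, 0, -1.0], [0, 0.19, 0]]
  ]
}}

```text
time_s: 9.67
tool_pos: [0.5568, 0.1971, 0.1032]
orientation: [0.964, -0.153, 0.213, 0.054]
ft_force: [0.4, -0.4, -1.9]
grip_width: 0.148
gripper_force: 117.7
```

```bash
cat >> h.py <<'E'
def st():
    s=r.observe();R=Ro.from_quat(s['orientation']).as_matrix()
    print(s['time_s'],np.round(s['tool_pos'],4),"F",np.round(s['ft_force'],1),"pitch",np.arcsin(R[2,0]).round(3),"yaw",np.arctan2(R[1,0],R[0,0]).round(3),"roll",np.arcsin(R[2,1]).round(3),"w",round(s['grip_width'],3))
    a=imaging.camera('wrist');g=cv2.cvtColor(a,cv2.COLOR_RGB2GRAY); c=cv2.HoughCircles(cv2.medianBlur(g[:220,220:420],3),cv2.HOUGH_GRADIENT,1,25,param1=120,param2=18,minRadius=15,maxRadius=32); print(None if c is None else (c[0]+[220,0,0]).round().tolist())
    return a
E
python3 -c "
from h import *
st()"
```

```text
9.6667 [0.5568 0.1971 0.1032] F [ 0.4 -0.4 -1.9] pitch 0.441 yaw -0.305 roll 0.038 w 0.148
[[372.0, 100.0, 22.0], [266.0, 102.0, 23.0], [294.0, 180.0, 21.0], [336.0, 178.0, 19.0]]
```

```bash
python3 -c "
from h import *
s=r.observe();print(np.round(s['joint_positions'],3),np.round(s['qd'],2),s['tool_pos'],s['ft_torque'])"
```

```text
[-1.11   0.842  0.812  2.102 -1.098  0.233 -1.403] [-0.   -0.    0.    0.   -0.01  0.    0.  ] [0.55687637 0.19707246 0.10322567] [0.29460123 0.64937792 0.00176336]
```

```bash
python3 -c "
from h import *
go([.545,.185,.19],-.305,-.25)"
```

```text
t 9.7167 pos [0.5569 0.1971 0.1032] F [ 0.1 -0.8 -1.7] w 0.152 gf 117.72405982017517
delta cm [ 3.01  1.85 -8.1 ] rot [ 0.042 -0.191 -0.004]
```

>>> {"method": "move_arm", "body": {
  "deltas": [
    [1, [0.2, 0, -0.5], [0, -0.01, 0]],
    [1, [0.4, 0, -1], [0.01, -0.02, 0]],
    [1, [0.7, 0.1, -1.7], [0.01, -0.03, 0]],
    [1, [1.0, 0.3, -2.5], [0.02, -0.05, 0]],
    [1, [1.3, 0.6, -3.4], [0.03, -0.07, 0]],
    [1, [1.6, 0.9, -4.3], [0.04, -0.09, 0]],
    [1, [2.0, 1.2, -5.2], [0.04, -0.12, 0]],
    [1, [2.3, 1.4, -6.1], [0.04, -0.14, 0]],
    [1, [2.6, 1.6, -6.9], [0.04, -0.16, 0]],
    [1, [2.8, 1.7, -7.5], [0.04, -0.18, 0]],
    [1, [3.0, 1.8, -8.0], [0.04, -0.19, 0]],
    [1, [3.0, 1.8, -8.1], [0.04, -0.19, 0]]
  ]
}}

```text
time_s: 10.72
tool_pos: [0.5462, 0.1853, 0.1914]
orientation: [0.98, -0.153, 0.125, 0.019]
ft_force: [-0.3, -0.2, -1.9]
grip_width: 0.145
gripper_force: 117.7
```

```bash
python3 -c "
from h import *
go([.56,.0,.23],-.03,-.25);st();print(np.round(r.observe()['joint_positions'],2))"
```

```text
t 10.7167 pos [0.5462 0.1853 0.1914] F [-0.3 -0.2 -1.9] w 0.145 gf 117.71345257759094
delta cm [ 7.72 17.23 -2.  ] rot [ 0.069 -0.004 -0.271]
10.7167 [0.5462 0.1853 0.1914] F [-0.3 -0.2 -1.9] pitch 0.254 yaw -0.31 roll -0.001 w 0.145
[[294.0, 178.0, 21.0], [268.0, 100.0, 21.0], [372.0, 100.0, 21.0], [336.0, 178.0, 21.0]]
[-1.12  0.74  1.05  1.98 -0.84  0.67 -1.51]
```

```bash
python3 -c "
from h import *
go([.55,.06,.225],-.13,-.13)"
```

```text
t 10.7667 pos [0.5455 0.1858 0.1908] F [ 0.7  0.4 -2.2] w 0.149 gf 117.71416425704956
delta cm [ 4.98 11.85 -2.26] rot [ 0.033 -0.123 -0.176]
```

>>> {"method": "move_arm", "body": {
  "deltas": [
    [1, [0.1, 0.25, -0.05], [0, -0.002, -0.003]],
    [1, [0.3, 0.7, -0.15], [0.002, -0.007, -0.01]],
    [1, [0.7, 1.65, -0.3], [0.005, -0.017, -0.025]],
    [1, [1.2, 2.85, -0.55], [0.008, -0.03, -0.042]],
    [1, [1.8, 4.25, -0.8], [0.012, -0.044, -0.063]],
    [1, [2.4, 5.8, -1.1], [0.016, -0.06, -0.086]],
    [1, [3.1, 7.35, -1.4], [0.02, -0.076, -0.109]],
    [1, [3.7, 8.75, -1.65], [0.024, -0.09, -0.13]],
    [1, [4.2, 10.05, -1.9], [0.028, -0.104, -0.15]],
    [1, [4.6, 11, -2.1], [0.031, -0.114, -0.164]],
    [1, [4.9, 11.6, -2.2], [0.033, -0.12, -0.172]],
    [1, [5, 11.85, -2.25], [0.033, -0.123, -0.176]]
  ]
}}

```text
time_s: 11.77
tool_pos: [0.5499, 0.0587, 0.2246]
orientation: [0.996, -0.065, 0.064, 0.005]
ft_force: [-0.3, 0.1, -1.4]
grip_width: 0.145
gripper_force: 117.7
```

```bash
python3 -c "
from h import *
st();go([.545,-.07,.22],.06,-.13)"
```

```text
11.7667 [0.5499 0.0587 0.2246] F [-0.3  0.1 -1.4] pitch 0.129 yaw -0.131 roll 0.002 w 0.145
[[266.0, 102.0, 25.0], [374.0, 104.0, 25.0], [336.0, 182.0, 22.0], [292.0, 180.0, 21.0]]
t 11.8167 pos [0.5499 0.0591 0.2245] F [ 0.8  0.3 -2.2] w 0.147 gf 117.69615411758423
delta cm [ 1.12 12.86  0.62] rot [ 0.026  0.001 -0.189]
```

>>> {"method": "move_arm", "body": {
  "deltas": [
    [1, [0, 0.25, 0], [0, 0, -0.004]],
    [1, [0.1, 0.75, 0.05], [0.002, 0, -0.011]],
    [1, [0.15, 1.8, 0.1], [0.004, 0, -0.026]],
    [1, [0.25, 3.1, 0.15], [0.006, 0, -0.045]],
    [1, [0.4, 4.65, 0.2], [0.009, 0, -0.068]],
    [1, [0.55, 6.3, 0.3], [0.013, 0, -0.093]],
    [1, [0.7, 8, 0.4], [0.016, 0, -0.117]],
    [1, [0.8, 9.5, 0.45], [0.019, 0, -0.14]],
    [1, [0.95, 10.9, 0.5], [0.022, 0, -0.161]],
    [1, [1.05, 12, 0.55], [0.024, 0, -0.176]],
    [1, [1.1, 12.6, 0.6], [0.025, 0, -0.185]],
    [1, [1.1, 12.85, 0.6], [0.026, 0, -0.189]]
  ]
}}

```text
time_s: 12.82
tool_pos: [0.5446, -0.0693, 0.2198]
orientation: [0.997, 0.03, 0.064, -0.002]
ft_force: [0.9, -0.0, -2.5]
grip_width: 0.143
gripper_force: 117.7
```

```bash
python3 -c "
from h import *
st();go([.53,-.1946,.205],.244,-.1)"
```

```text
12.8167 [ 0.5446 -0.0693  0.2198] F [ 0.9 -0.  -2.5] pitch 0.128 yaw 0.061 roll 0.0 w 0.143
[[268.0, 102.0, 22.0], [334.0, 178.0, 20.0], [370.0, 100.0, 22.0], [286.0, 186.0, 30.0]]
t 12.8667 pos [ 0.5446 -0.0691  0.2198] F [ 0.2 -0.2 -1.1] w 0.15 gf 117.71037340164185
delta cm [-2.39 12.44  1.18] rot [ 0.021 -0.028 -0.182]
```

>>> {"method": "move_arm", "body": {
  "deltas": [
    [1, [0, 0.25, 0], [0, 0, -0.004]],
    [1, [-0.15, 0.75, 0.05], [0.001, -0.002, -0.011]],
    [1, [-0.3, 1.75, 0.15], [0.003, -0.004, -0.025]],
    [1, [-0.6, 3, 0.3], [0.005, -0.007, -0.044]],
    [1, [-0.85, 4.5, 0.4], [0.008, -0.01, -0.066]],
    [1, [-1.2, 6.1, 0.6], [0.01, -0.014, -0.089]],
    [1, [-1.5, 7.7, 0.75], [0.013, -0.017, -0.113]],
    [1, [-1.8, 9.2, 0.9], [0.016, -0.021, -0.135]],
    [1, [-2, 10.55, 1], [0.018, -0.024, -0.155]],
    [1, [-2.2, 11.6, 1.1], [0.02, -0.026, -0.169]],
    [1, [-2.35, 12.2, 1.15], [0.021, -0.027, -0.178]],
    [1, [-2.4, 12.45, 1.2], [0.021, -0.028, -0.182]]
  ]
}}

```text
time_s: 13.87
tool_pos: [0.53, -0.195, 0.2048]
orientation: [0.991, 0.122, 0.05, -0.006]
ft_force: [0.3, -0.2, -1.9]
grip_width: 0.15
gripper_force: 117.7
```

```bash
python3 -c "
from h import *
st();go([.53,-.1946,.199],.244,0)"
```

```text
13.8667 [ 0.53   -0.195   0.2048] F [ 0.3 -0.2 -1.9] pitch 0.1 yaw 0.244 roll 0.0 w 0.15
[[372.0, 100.0, 22.0], [268.0, 100.0, 22.0], [294.0, 178.0, 20.0], [332.0, 176.0, 17.0]]
t 13.9167 pos [ 0.53   -0.1948  0.2048] F [ 0.7  0.1 -2.2] w 0.148 gf 117.74614334106445
delta cm [-0.06 -0.02  0.58] rot [ 0.  -0.1  0. ]
```

>>> {"method": "move_arm", "body": {
  "deltas": [
    [1, [0, 0, 0.1], [0, -0.01, 0]],
    [1, [0, 0, 0.2], [0, -0.02, 0]],
    [1, [0, 0, 0.3], [0, -0.04, 0]],
    [1, [0, 0, 0.4], [0, -0.06, 0]],
    [1, [0, 0, 0.5], [0, -0.08, 0]],
    [1, [0, 0, 0.6], [0, -0.09, 0]],
    [1, [0, 0, 0.6], [0, -0.1, 0]],
    [1, [0, 0, 0.6], [0, -0.1, 0]],
    [1, [0, 0, 0.6], [0, -0.1, 0]]
  ]
}}

```text
time_s: 14.67
tool_pos: [0.5308, -0.1939, 0.1988]
orientation: [0.993, 0.122, -0.0, -0.0]
ft_force: [-1.0, -0.4, -2.3]
grip_width: 0.149
gripper_force: 117.7
```

```bash
python3 -c "
from h import *
a=st();go([.53,-.1946,.199],.244,0)
b=cv2.imread('pics/w2.png')[:,:,::-1];g=[cv2.cvtColor(np.ascontiguousarray(i),cv2.COLOR_RGB2GRAY) for i in (b,a)]
for i in g:
  for c in (280,355): print(c,i[60:84,c-2:c+2].mean(1).astype(int).tolist(), i[190:218,c-2:c+2].mean(1).astype(int).tolist())
S=imaging.camera('side');T=imaging.camera('top')
z=lambda I,x,y:cv2.resize(np.ascontiguousarray(I[y-45:y+45,x-45:x+45,::-1]),(380,380),interpolation=cv2.INTER_CUBIC)
s=proj('side',[.58,-.18,.15])[0].astype(int);t=proj('top',[.58,-.18,.15])[0].astype(int);print(s,t)
w=cv2.resize(a[:,:,::-1],(400,250))
o=np.zeros((600,760,3),np.uint8);o[:380,:380]=z(S,*s);o[:380,380:]=z(T,*t);o[380:600,:380]=cv2.resize(a[:220,130:510,::-1],(380,220));q=cv2.resize(np.ascontiguousarray(S[220:310,255:375,::-1]),(293,220));o[380:600,380:673]=q
cv2.imwrite('pics/fin.png',o)"
```

```text
14.6667 [ 0.5308 -0.1939  0.1988] F [-1.  -0.4 -2.3] pitch -0.0 yaw 0.245 roll -0.0 w 0.149
[[268.0, 100.0, 22.0], [334.0, 178.0, 20.0], [292.0, 178.0, 20.0], [374.0, 100.0, 22.0], [354.0, 140.0, 22.0]]
t 14.7167 pos [ 0.5307 -0.194   0.199 ] F [-0.1  0.5 -1.8] w 0.152 gf 117.74442315101624
delta cm [-0.08  0.04 -0.  ] rot [-0.    -0.     0.001]
280 [118, 121, 120, 119, 118, 116, 114, 112, 112, 111, 109, 105, 101, 92, 81, 77, 82, 116, 168, 172, 174, 186, 198, 199] [186, 186, 187, 186, 175, 135, 90, 85, 87, 86, 87, 86, 87, 86, 84, 79, 98, 151, 186, 188, 187, 164, 107, 63, 55, 41, 29, 26]
355 [119, 118, 116, 115, 113, 113, 112, 109, 106, 105, 101, 94, 84, 72, 70, 79, 89, 93, 96, 125, 177, 202, 203, 202] [188, 188, 188, 188, 187, 156, 91, 84, 86, 86, 85, 86, 87, 86, 85, 85, 90, 142, 185, 188, 187, 175, 129, 68, 60, 62, 62, 62]
280 [144, 143, 143, 145, 143, 140, 140, 143, 143, 140, 140, 143, 178, 210, 212, 210, 210, 210, 211, 211, 211, 208, 176, 138] [118, 117, 126, 154, 180, 160, 91, 76, 74, 73, 74, 75, 75, 75, 74, 73, 78, 84, 93, 94, 94, 90, 78, 66, 66, 65, 67, 66]
355 [144, 148, 146, 143, 140, 142, 144, 147, 149, 149, 145, 143, 165, 215, 217, 216, 216, 216, 216, 217, 216, 217, 217, 218] [204, 203, 203, 204, 203, 173, 110, 85, 85, 86, 86, 86, 86, 86, 85, 79, 81, 150, 202, 203, 203, 201, 180, 143, 145, 148, 148, 146]
[313 133] [378 199]
```

View pics/fin.png

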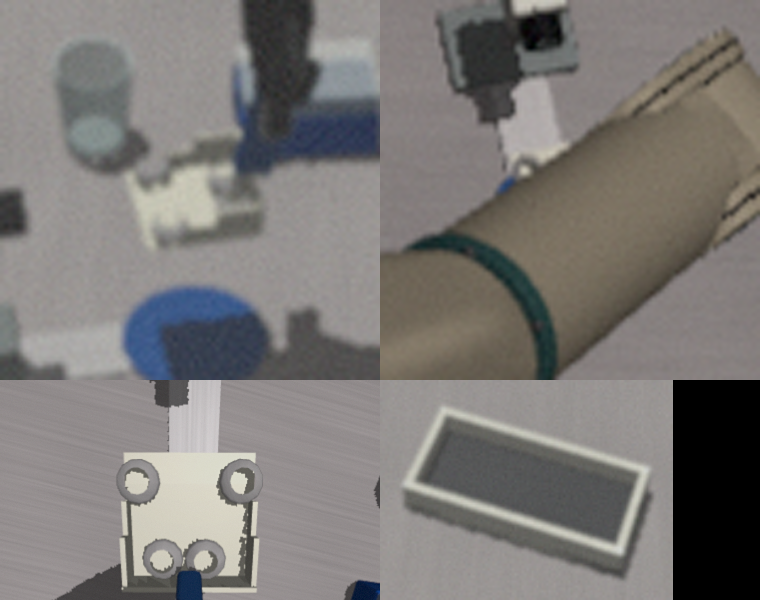

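The final view shows all four beads in the pan, two at the back and two at the front. The tray is empty, and the lip (row 72) and back wall (row 207) sit where they did before the push, so the scoop hasn't slipped in the grip and is level. It is over the mat, facing the camera, so I'll let it settle and hand in.

>>> {"method": "move_arm", "body": {
  "deltas": [
    [1, [0, 0, 0], [0, 0, 0]],
    [1, [0, 0, 0], [0, 0, 0]],
    [1, [0, 0, 0], [0, 0, 0]],
    [1, [0, 0, 0], [0, 0, 0]]
  ]
}}

```text
time_s: 15.15
tool_pos: [0.5307, -0.194, 0.199]
orientation: [0.993, 0.122, 0.0, -0.0]
ft_force: [-0.3, 0.5, -1.8]
grip_width: 0.15
gripper_force: 117.7
```

```bash
python3 -c "
from h import *
st();print(r.finish_job())"
```

```text
15.15 [ 0.5307 -0.194   0.199 ] F [-0.3  0.5 -1.8] pitch 0.0 yaw 0.245 roll -0.0 w 0.15
[[268.0, 100.0, 22.0], [374.0, 100.0, 22.0], [294.0, 178.0, 21.0], [334.0, 180.0, 21.0]]
the job is handed in; nothing more can be done
None
```

I handed the job in at 15.2 s: all four beads are in the scoop, held level and still over the middle of the mat at lens height, with its open front towards the camera; the hand-in call gave no verdict.

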